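# Seat a machined block in the inspection fixture and snap the clamp lever shut

## Robot

A 6-joint arm with a two-finger parallel gripper is mounted at the origin on the work surface. World frame = base frame: x ahead of the robot, y to its left, z up, the work surface at z = 0. Lengths are in m, angles in degrees, forces in N, time in s.
With the tool pointing down it reaches from about 0.4 to 0.825 m from the base axis. Payload 7 kg.
Tool frame: the origin (TCP) lies at the very end of the fingers, on their centre line; the grasp point (between the pads) lies 19 mm behind it (r.hold_point_z is the distance from the TCP to the grasp point, in m); x points along the fingers, y is the direction in which the jaws open and shut, and the axes are right-handed (so a half turn about x gives the same grasp; the last joint's range is limited). The gripper opens to 88 mm and grips with 3 to 60 N. Pads are 19 mm wide; open, the fingers measure 130 mm over their backs; the gripper's body (78 mm by 193 mm) begins 47 mm behind the grasp point.
Start: joints at [16.507, 20.546, 0.682, 0, -70.136, -16.507], TCP at [0.675, -0, 0.227] pointing down, gripper open.
Joint ranges: [-176.03, 176.03], [-82.01, 121.73], [-58.28, 71.71], [-173.87, 95.51], [-174.79, -0.11], [-173.66, 173.66]. Speed limits (degrees/s): [136.94, 136.94, 172.46, 180, 180, 180].

## Interface

Orientations are given as [roll, pitch, yaw] about the fixed x, y, z axes, in that order (R = Rz(yaw) Ry(pitch) Rx(roll)).
In Python, from plant import r gives the robot as it stands. The module is installed in compiled form; this text tells all that it offers.
- The arm moves only by the shell command python3 -m creep 'ROWS' [FORCE]. ROWS is JSON, a list of rows, each a list of 7 numbers: the turn, a rotation vector about the tool's x, y, z in rad, then the shift along the tool's x, y, z in cm, then the opening in per cent of the stroke, from 0 (shut) to 100 (fully open). In form: [[rx, ry, rz, x, y, z, fingers], ...]. A call has 1 to 8 rows; each row shifts and turns the commanded pose from where the row before left it, along the tool's axes as they then stand; what a row does not reach is not made up. A row lasts 1/10 s, in which the tool goes at most 50 mm and 8.59 degrees, less where a joint would pass 70% of its speed; a pose out of reach is approached as far as the arm can. A call is refused whole if a number of a shift passes 5 or a number of a turn 0.15, either way. A call with a gripper value outside its range is refused whole. The fingers move at their own pace and stop on an object; FORCE is the grip in N (left out, the last holds). Time passes only in rows, so rows that do not move let the fingers close. It gives the time, the measured TCP pose, the force and the opening at its end, in the units of the state.
- r.get_state(): the state, without advancing time (a new reading comes with each control period).
- r.capture(name): name is "scene" or "side" or "wrist"; returns (picture, depth): 400x640x3 uint8, blue, green, red; 400x640 float32, m along the optical axis (not along the pixel's ray), 0 where there is no reading.
- r.camera_info(name): a dict with "fovy" (degrees; the focal length in pixels is half the picture's height over the tangent of half this angle, whatever the lens; pixels are square), "cx", "cy" (the principal point, pixels), "camera_from_world" (4x4, takes a point from world to camera coordinates). Camera axes: x right, y down, z forward; pixel columns grow to the right and rows downward; lengths in m; the calibration is good to about 2 mm. The wrist camera is an equidistant fisheye: a pixel r from the principal point sees the ray r / f radians off the axis. A picture is of the moment at which its call begins: read the wrist's pose just before it. camera_info takes no time and is no camera call; for the wrist camera it gives the pose at the moment of the call.
- r.close_job(): hands the job in, once; it reports no verdict.
Trained networks look in the newest picture that a camera, given by its name, has taken for a name from the list of things; names that differ only in an ending like _2 or _b are one class to them, and where a whole thing is asked for, a point or a joint stands for the part that bears it (a point fixed in the world has none). Each returns a list of dicts, best first, with "score" (0 to 1); they miss things now and then, are a little off and sometimes report something else, mostly with a low value. They report only what shows in the picture. A call takes as long as a camera call. They do not tell look-alikes from the thing itself.
- r.look_for(query, camera): "rect" ([left, top, right, bottom] in pixels, round what is visible of it).
- r.masks_of(query, camera): "pixels" (400x640 bool, what is visible of it) and "rect" ([left, top, right, bottom] in pixels, round what is visible of it).
The state is a dict: "time_s": time; "joints": joint angles; "qd": joint speeds; "joint_torque": joint torques, N m; "tcp_pos": TCP position; "eef_rot": TCP orientation; "contact_force": force on the tool from outside, world axes, zero at the start; "moment": the same for the moment, N m; "gripper_width": finger opening in m.
Only numpy, scipy, OpenCV 4.12 (cv2) and the standard library are available. Lean on these libraries where they do the work, as an engineer would, in place of code of your own. Each camera call takes 0.05 s, during which the arm holds its last target. There are 200 camera calls.

## Task

Push the loose aluminium block along its channel with the fingertips until it sits fully home against the end stop, while the clamp lever is still open. Then push the clamp lever over past its centre so that it snaps shut and its pad rests on the block. Only push and touch: do not lift the block, leave the other things on the desk where they are, and finish clear of everything.

Things in the scene. Friction and masses are not known exactly. Their poses are not given: they have to be found in the camera images.
- fixture: Fixed fixture on the desk, turned up to 0.4 rad, its -x side to the robot. Origin on the desk under the channel, z up. Dark steel plate, x -90 to 60, y -130 to 85 mm, top 12 mm up. The channel runs along y at x = 0: rails 10 mm wide, 43 mm apart inside, tops 22 mm up, y -125 to 55 mm; open at the -y end, closed at +y by the stop.
- stop (a point): Middle of the end stop's face that the block must meet: fixture x = 0, y = +45.5 mm, 27 mm above the desk. The stop is a steel bar 63 x 14 mm across the channel, top 34 mm above the desk. The block is pushed towards it in the fixture's +y direction.
- block: Loose aluminium block 40 (x) x 90 (y) x 30 (z) mm, 0.2 to 0.4 kg, two dark bore marks on top towards -y. Lies in the channel (1.5 mm play each side), axes as the fixture's. Origin: centre of its underside, 12 mm above the desk. Home when its +y end, 45 mm from the origin, meets the stop (origin at fixture y = 0 to 0.5 mm); starts 28 to 65 mm short. Sliding friction 1 to 5 N.
- lever (a joint): Over-centre clamp lever, rad, about the fixture's +y: grows as it swings from -x over the top to +x. 0: open, leaning 0.26 back past upright to -x, stable. 0.95: centre; below it springs back, above it snaps on. About 1.83: shut, level, pad pressing on the seated block. 1.95: end of travel, no block. Spring torque about 0.38 N m at 0 (5 N at 80 mm), falling to 0 at 0.95.
- lever_hinge (a point): Hinge axis on the lever's centre line: fixture x = -55, y = +20 mm, 55 mm above the desk, in a steel clamp post (36 x 44 mm, top 64 mm above the desk) beside the channel.
- lever_tip (a point): On the lever's centre line, 100 mm from the hinge, centre of the round end of its black grip. Straight steel bar 12 mm thick; the outer 37 mm is a grip 22 mm thick, ending 11 mm beyond this point. A rubber pad 18 mm wide stands 13 mm off the bar, 55 mm from the hinge, facing the block when shut. Open, this point is 152 mm above the desk, 26 mm to -x of the hinge.
- mug: White mug, 76 mm wide, 90 mm high, origin under its middle; not part of the job.
- gauge: Upright steel plug gauge, 28 mm wide below and 18 mm above, 75 mm high, origin under its middle; not part of the job.
- spare: Small aluminium part, 36 x 60 x 24 mm with a 12 mm high round boss, origin under its middle; not part of the job.
- caliper: Caliper lying flat, 200 mm long, up to 14 mm high, origin under the middle of its beam; not part of the job.
There are look-alikes about, which are no part of the job. Leave any pink or red look-alike of the block alone.

How it is judged (in metres and radians):
On the way:
1. the block is home against the end stop (gap under 3 mm) while the lever is still open (y of block in the frame of fixture above -0.0025 m and value of joint lever below 0.4 rad), for 0.2 s.
At the end, for the whole second after the job is handed in: The block lies flat in its channel with less than 3 mm between it and the end stop; the lever has snapped shut (1.77 to 1.89 rad) with its pad resting on the block; all at rest (y of block in the frame of fixture between -0.0025 and 0.004 m and x of block in the frame of fixture between -0.004 and 0.004 m and angle between block's own z axis and vertical below 0.05 rad and height (world z) of block below 0.015 m and value of joint lever between 1.77 and 1.89 rad and linear speed of block below 0.01 m/s); the robot touches nothing.
It fails at once if the block is lifted more than 6 mm or tipped more than 0.2 rad (height (world z) of block above 0.018 m or angle between block's own z axis and vertical above 0.2 rad).
It fails at once if a bystander is moved more than 20 mm or tipped (distance of any of mug, gauge, spare, caliper from where it was at the start of the episode above 0.02 m or angle between any of mug, gauge's own z axis and vertical above 0.4 rad).
It also fails if it takes over 48 s, if anything falls off the work surface, if the arm or the gripper's body presses on something with over 40 N, if the wrist force passes 120 N, or if a joint passes its speed limit or range.

## Working session

There is one attempt and no reset: what is moved stays moved. The work goes in short steps, Python scripts to look and compute and a shell command to move; the robot and the scene stay as the last step left them, time stands still between calls to the robot, and variables do not carry over. Pictures are saved under pics/ and viewed, about 8 in all and at most 12, crops included, and the job is handed in when it is done.

```bash
mkdir -p pics
cat > h.py <<'E'
import numpy as np, cv2
from plant import r
from scipy.spatial.transform import Rotation as R
def cloud(name,d):
    i=r.camera_info(name); f=200/np.tan(np.radians(i["fovy"]/2))
    v,u=np.mgrid[0:400,0:640]
    p=np.stack([(u-i["cx"])/f*d,(v-i["cy"])/f*d,d],-1)
    T=np.linalg.inv(i["camera_from_world"])
    return p@T[:3,:3].T+T[:3,3]
E
python3 - <<'E'
from h import *
print(r.get_state())
for n in("scene","side"):
    im,d=r.capture(n); cv2.imwrite(f"pics/{n}0.png",im); np.save(n+"0.npy",cloud(n,d)); np.save(n+"0d.npy",d)
    i=r.camera_info(n);print(n,i["fovy"],i["cx"],i["cy"],np.linalg.inv(i["camera_from_world"]).round(3).tolist())
    for q in("fixture","block","lever","mug","gauge","spare","caliper"):
        print(q,[(round(x["score"],2),np.round(x["rect"]).tolist()) for x in r.look_for(q,n)])
E
```

```text
{'time_s': 0.0, 'joints': array([ 1.65043758e+01,  2.05919123e+01,  6.34111734e-01, -2.08544819e-02,
       -7.01351621e+01, -1.65070638e+01]), 'qd': array([ 0.04011212,  0.07342131,  0.06122501,  0.01683727,  0.0376678 ,
       -0.04323232]), 'joint_torque': array([-8.00930356e-04, -5.82726967e+01,  2.93058443e+01,  6.99745238e+00,
        6.93249181e-03, -2.06530804e-04]), 'tcp_pos': array([ 6.74515139e-01, -5.06197998e-05,  2.25617553e-01]), 'eef_rot': array([  94.60028139,   89.90499196, -175.409509  ]), 'contact_force': array([ 0.1185615 , -0.34064693,  0.3145045 ]), 'moment': array([-0.06290022, -0.00826123,  0.01586241]), 'gripper_width': 0.08756869297344062}
scene 44.3687737306753 317.3982318823063 198.65816757622184 [[0.592, 0.513, -0.622, 1.281], [0.806, -0.365, 0.466, -0.462], [0.012, -0.777, -0.63, 0.82], [0.0, 0.0, 0.0, 1.0]]
fixture [(0.62, [225.0, 165.0, 332.0, 275.0])]
block [(0.96, [174.0, 204.0, 206.0, 234.0]), (0.84, [181.0, 273.0, 229.0, 310.0]), (0.72, [252.0, 229.0, 288.0, 255.0]), (0.71, [219.0, 183.0, 252.0, 210.0]), (0.66, [308.0, 293.0, 344.0, 341.0]), (0.16
[... 282 characters left out ...]
0])]
caliper []
side 50.02191942075657 320.1874484197381 195.97620632477052 [[-0.994, -0.089, 0.066, 0.507], [-0.11, 0.722, -0.683, 0.797], [0.013, -0.686, -0.728, 0.881], [0.0, 0.0, 0.0, 1.0]]
fixture [(0.65, [297.0, 164.0, 372.0, 230.0])]
block [(0.96, [233.0, 164.0, 268.0, 183.0]), (0.76, [383.0, 154.0, 416.0, 169.0]), (0.61, [321.0, 132.0, 338.0, 155.0]), (0.25, [344.0, 169.0, 362.0, 202.0])]
lever [(0.74, [345.0, 170.0, 359.0, 203.0])]
mug [(0.81, [232.0, 180.0, 265.0, 226.0])]
gauge [(0.79, [288.0, 182.0, 298.0, 204.0]), (0.66, [344.0, 170.0, 364.0, 200.0])]
spare [(0.59, [290.0, 163.0, 307.0, 183.0])]
caliper [(0.89, [258.0, 231.0, 316.0, 294.0]), (0.29, [233.0, 181.0, 264.0, 224.0])]
```

Run:
```python
import cv2,numpy as np
a=cv2.imread("pics/scene0.png")[140:350,150:410]; b=cv2.imread("pics/side0.png")[110:310,200:440]
cv2.imwrite("pics/c1.png",cv2.resize(a,None,fx=2.9,fy=2.85,interpolation=cv2.INTER_CUBIC))
cv2.imwrite("pics/c2.png",cv2.resize(b,None,fx=3,fy=3,interpolation=cv2.INTER_CUBIC))
```

```text
(no output)
```

View pics/c1.png

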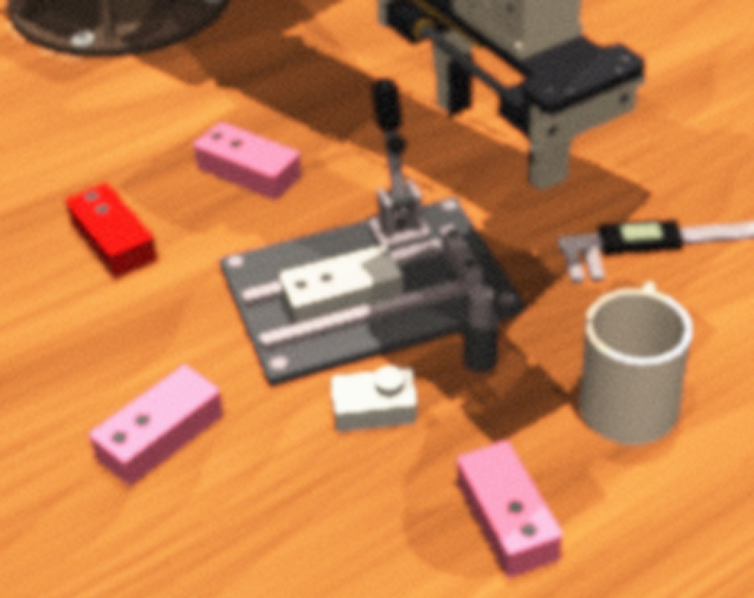

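View pics/c2.png

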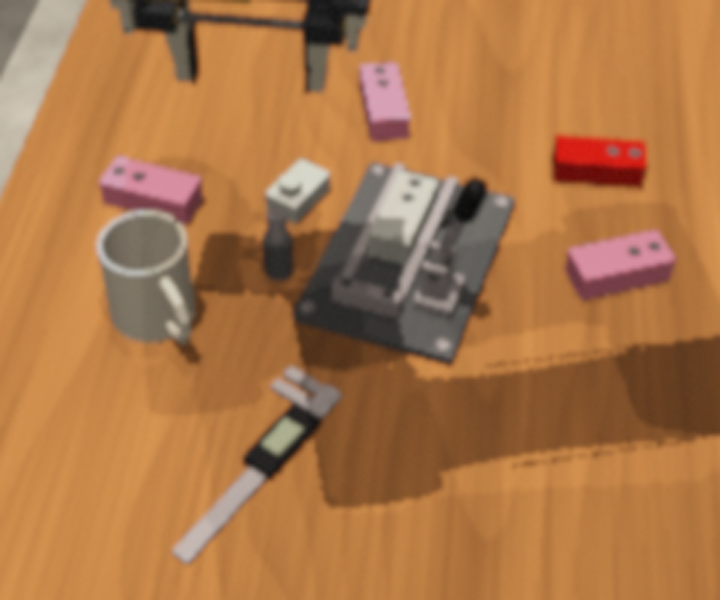

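The white block lies in the channel at crop 1 (340,275). The lever is upright at (385,120), the stop is near (465,265), the gauge stands behind the stop's +x end, and the spare is at (372,400). Next I fit the fixture from the depth data.

Run:
```python
from h import *
from scipy.optimize import least_squares, minimize
P={n:np.load(n+"0.npy") for n in("scene","side")}
# rough region
im={n:cv2.imread(f"pics/{n}0.png") for n in P}
boxes={"scene":(215,330,205,275),"side":(292,378,160,232)}
for n in P:
    u0,u1,v0,v1=boxes[n]; p=P[n][v0:v1,u0:u1].reshape(-1,3); c=im[n][v0:v1,u0:u1].reshape(-1,3).astype(int)
    print(n,"z hist",np.histogram(p[:,2],bins=np.arange(-.01,.08,.005))[0])
    sat=c.max(1)-c.min(1)
    dk=(p[:,2]>.007)&(p[:,2]<.017)&(sat<60)
    q=p[dk][:,:2]
    print(" plate",len(q),cv2.minAreaRect((q*1000).astype(np.float32)), np.percentile(q,[1,99],axis=0).round(3).tolist())
    b=(p[:,2]>.036)&(p[:,2]<.048)&(c.min(1)>90); q=p[b]
    print(" blk",len(q),q.mean(0).round(4),cv2.minAreaRect((q[:,:2]*1000).astype(np.float32)))
```

```text
scene z hist [  13 2211 1212  509 1871  324  547  157  228  230  451   47   31   48
   73   24   30]
 plate 2328 ((569.7034301757812, -35.024871826171875), (215.99349975585938, 198.16648864746094), 76.46449279785156) [[0.462, -0.144], [0.672, 0.078]]
 blk 537 [ 0.5586 -0.0626  0.0409] ((570.5117797851562, -67.27005004882812), (103.47564697265625, 186.77503967285156), 50.135921478271484)
side z hist [   0  356 2198  221 1249  515  381  265  108  153  281  109   17   23
   33   37   13]
 plate 1671 ((572.6795654296875, -37.940673828125), (215.10902404785156, 214.8309326171875), 75.75527954101562) [[0.455, -0.139], [0.653, 0.085]]
 blk 391 [ 0.5589 -0.06    0.0429] ((567.08935546875, -61.538169860839844), (120.00508117675781, 191.3602294921875), 42.01192092895508)
```

```bash
cat > fit.py <<'E'
from h import *
from scipy.optimize import minimize
def model(x,y,s):
    z=np.zeros_like(x)
    z[(x>-.09)&(x<.06)&(y>-.13)&(y<.085)]=.012
    z[(abs(x)>.0215)&(abs(x)<.0315)&(y>-.125)&(y<.055)]=.022
    z[(abs(x)<.0315)&(y>.0455)&(y<.0595)]=.034
    z[(abs(x)<.02)&(abs(y+s)<.045)]=.042
    z[(abs(x+.055)<.018)&(abs(y-.02)<.022)]=np.nan
    return z
def cost(t,q):
    c,s=np.cos(t[2]),np.sin(t[2]); d=q[:,:2]-t[:2]
    m=model(c*d[:,0]+s*d[:,1],-s*d[:,0]+c*d[:,1],t[3]); e=abs(q[:,2]-m)
    return np.mean(np.nan_to_num(np.minimum(e,.008),nan=.003))*1e3
def fit(q,t0):
    best=None
    for a in np.arange(-.4,.41,.1):
      for s in(.03,.047,.062):
        x=np.array([*t0,a,s]); S=np.vstack([x]+[x+np.eye(4)[i]*[.03,.03,.15,.015][i] for i in range(4)])
        o=minimize(cost,x,(q,),method="Nelder-Mead",options=dict(initial_simplex=S,xatol=1e-5,fatol=1e-5,maxiter=600))
        if best is None or o.fun<best.fun: best=o
    return best
E
python3 - <<'E'
from fit import *
Q=[]
for n in("scene","side"):
    p=np.load(n+"0.npy").reshape(-1,3)
    k=(abs(p[:,0]-.57)<.15)&(abs(p[:,1]+.035)<.16)&(p[:,2]<.05)&(p[:,2]>-.01); q=p[k]; Q.append(q)
    o=fit(q,(.578,-.01)); print(n,len(q),o.x.round(4),o.fun)
o=fit(np.vstack(Q),(.578,-.01)); print("both",o.x.round(4),o.fun)
c,s=np.cos(o.x[2]),np.sin(o.x[2]); F=np.array([[c,-s],[s,c]])
for n in("scene","side"): # grip
    p=np.load(n+"0.npy").reshape(-1,3); d=(p[:,:2]-o.x[:2])@F
    k=(abs(d[:,0]+.08)<.05)&(abs(d[:,1]-.02)<.05)&(p[:,2]>.12)&(p[:,2]<.17); print(n,"grip fixture",k.sum(),np.median(d[k],0).round(4),p[k][:,2].max().round(4) if k.any() else "")
E
```

```text
scene 11807 [ 0.5647 -0.0106 -0.2442  0.0506] 2.2401620015621013
side 8463 [ 0.5621 -0.0144 -0.2347  0.0513] 2.7049456076911764
both [ 0.5628 -0.0109 -0.2307  0.0498] 2.4677377913655345
scene grip fixture 163 [-0.0688  0.0181] 0.1623
side grip fixture 130 [-0.0784  0.0244] 0.1661
```

```bash
cat >> h.py <<'E'
FX=[.5635,-.0115,-.238]
def go(x,y,z,fx=FX):
    "print tool-frame turn/shift to fixture point (mm), jaws along fixture x, tool down"
    s=r.get_state(); M=R.from_euler("xyz",s["eef_rot"],degrees=True).as_matrix()
    c,n=np.cos(fx[2]),np.sin(fx[2]); F=np.array([[c,-n,0],[n,c,0],[0,0,1]])
    tgt=F@np.array([x,y,z])/1e3+[fx[0],fx[1],0]
    ty=F[:,0]*np.sign(F[:,0]@M[:,1] or 1); tx=np.array([0,0,-1.]); G=np.column_stack([tx,ty,np.cross(tx,ty)])
    print("tool axes in fixture:\n",(F.T@M).round(2)," tcp fix mm",(F.T@(s["tcp_pos"]-[fx[0],fx[1],0])*1e3).round(1))
    print("turn",R.from_matrix(M.T@G).as_rotvec().round(3),"shift cm now",(M.T@(tgt-s["tcp_pos"])*100).round(2),"after turn",(G.T@(tgt-s["tcp_pos"])*100).round(2))
    print("t",s["time_s"],"F",s["contact_force"].round(1),"w",s["gripper_width"])
E
python3 -c "
from h import *
go(0,-125,140)"
```

```text
tool axes in fixture:
 [[-0.   -0.97 -0.24]
 [ 0.   -0.24  0.97]
 [-1.    0.    0.  ]]  tcp fix mm [105.6  37.4 226.6]
turn [ 0.238  0.    -0.   ] shift cm now [  8.66  14.09 -13.3 ] after turn [  8.66  10.56 -16.24]
t 0.8 F [-1.  -0.  -0.1] w 0.0876077714193871
```

```bash
python3 -m creep '[[0.12,0,0,0,0,-2,0],[0.118,0,0,0,0,-2,0],[0,0,0,0,3,-4,0],[0,0,0,2,3,-4,0],[0,0,0,3,3,-3,0],[0,0,0,3,1.6,-1.3,0],[0,0,0,0,0,0,0],[0,0,0,0,0,0,0]]' 20
python3 - <<'E'
from fit import *
go(0,-125,140)
Q=[]
for n in("scene","side"):
    im,d=r.capture(n); cv2.imwrite(f"pics/{n}1.png",im); p=cloud(n,d).reshape(-1,3)
    k=(abs(p[:,0]-.57)<.15)&(abs(p[:,1]+.035)<.16)&(p[:,2]<.05)&(p[:,2]>-.01); Q.append(p[k])
    o=fit(p[k],(.564,-.012)); print(n,o.x.round(4),o.fun)
o=fit(np.vstack(Q),(.564,-.012)); print(o.x.round(4),o.fun)
im,d=r.capture("wrist"); cv2.imwrite("pics/w1.png",im)
E
```

```text
time_s: 1.6
tcp_pos: [0.5448, -0.1317, 0.1494]
eef_rot: [-157.3, 90.0, -81.0]
contact_force: [0.3, -0.2, 0.4]
gripper_width: 0.0289
tool axes in fixture:
 [[ 0. -1.  0.]
 [-0.  0.  1.]
 [-1. -0. -0.]]  tcp fix mm [  10.2 -121.2  149.4]
turn [-0. -0.  0.] shift cm now [ 0.94  1.02 -0.38] after turn [ 0.94  1.02 -0.38]
t 1.6 F [ 0.3 -0.2  0.4] w 0.0288623254069991
scene [ 0.5635 -0.0099 -0.2318  0.0502] 2.218534997500439
side [ 0.562  -0.0136 -0.2313  0.0517] 2.6972825949846517
[ 0.5632 -0.0112 -0.2375  0.0505] 2.4567912617270187
```

View pics/w1.png

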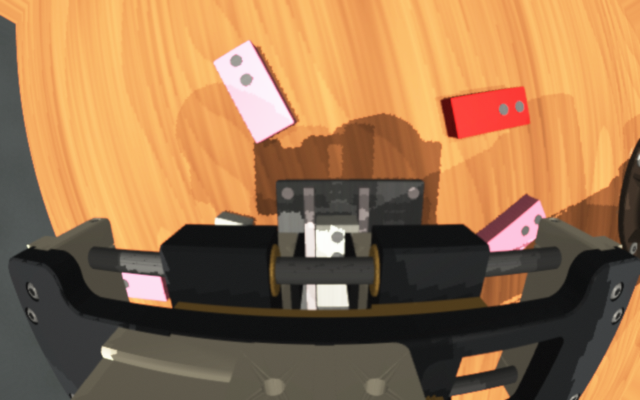

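The wrist view shows the fixture's -y edge at row 180 and the white block in the channel at (330,265), square to the gripper. The fits agree, so I go down behind the block.

```bash
python3 -m creep '[[0,0,0,0,1,0.2,0],[0,0,0,3,0,0,0],[0,0,0,4,0,0,0],[0,0,0,3,0,0,0],[0,0,0,2.1,0,0,0],[0,0,0,0,0,0,0],[0,0,0,0,0,0,0]]'
python3 - <<'E'
from h import *
go(0,-55,28)
im,d=r.capture("wrist"); cv2.imwrite("pics/w2.png",im)
im,d=r.capture("scene"); cv2.imwrite("pics/s2.png",cv2.resize(im[140:300,200:400],None,fx=3.5,fy=3.5,interpolation=cv2.INTER_CUBIC))
E
```

```text
time_s: 2.45
tcp_pos: [0.5358, -0.1267, 0.0287]
eef_rot: [-158.2, 90.0, -81.8]
contact_force: [-1.3, 0.0, -0.2]
gripper_width: 0.0005
tool axes in fixture:
 [[ 0. -1. -0.]
 [-0. -0.  1.]
 [-1. -0. -0.]]  tcp fix mm [   0.3 -118.4   28.7]
turn [ 0.001 -0.     0.   ] shift cm now [0.07 0.02 6.34] after turn [0.07 0.03 6.34]
t 2.45 F [-1.3  0.  -0.2] w 0.0005028972161675309
```

View pics/s2.png

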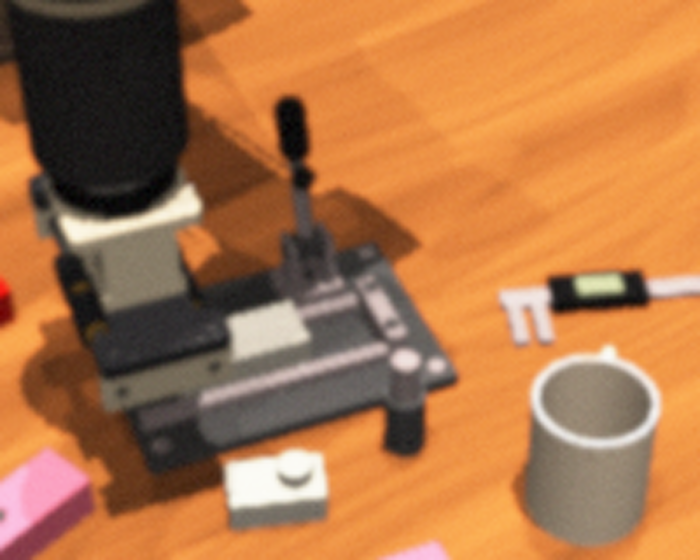

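The gripper is behind the block, and block, lever, gauge and mug are undisturbed. Pushing now.

```bash
python3 -m creep '[[0,0,0,0,0,0.7,0],[0,0,0,0,0,0.6,0],[0,0,0,0,0,0.6,0],[0,0,0,0,0,0.6,0],[0,0,0,0,0,0.6,0],[0,0,0,0,0,0.6,0],[0,0,0,0,0,0.6,0],[0,0,0,0,0,0.5,0]]'
python3 -c "
from h import *
go(0,-55,28)"; python3 -m creep '[[0,0,0,0,0,0.4,0],[0,0,0,0,0,0.3,0],[0,0,0,0,0,0.2,0],[0,0,0,0,0,0,0]]'
python3 -c "
from h import *
go(0,-55,28)"
```

```text
time_s: 3.35
tcp_pos: [0.5468, -0.0799, 0.0281]
eef_rot: [130.1, 90.0, -153.5]
contact_force: [-1.3, -4.9, 3.8]
gripper_width: 0.0001
tool axes in fixture:
 [[-0. -1. -0.]
 [-0. -0.  1.]
 [-1.  0. -0.]]  tcp fix mm [ -0.1 -70.4  28.1]
turn [ 0. -0. -0.] shift cm now [ 0.01 -0.01  1.54] after turn [ 0.01 -0.01  1.54]
t 3.35 F [-1.3 -4.9  3.8] w 0.00010231278414480689
time_s: 3.75
tcp_pos: [0.549, -0.0712, 0.028]
eef_rot: [-10.4, 90.0, 66.0]
contact_force: [-0.3, -0.9, 0.5]
gripper_width: 0.0003
tool axes in fixture:
 [[ 0. -1. -0.]
 [ 0. -0.  1.]
 [-1. -0.  0.]]  tcp fix mm [ -0.  -61.4  28. ]
turn [0. 0. 0.] shift cm now [-0.   -0.    0.64] after turn [-0.   -0.    0.64]
t 3.75 F [-0.3 -0.9  0.5] w 0.00033657406995032317
```

```bash
for i in 1; do :; done; python3 -m creep '[[0,0,0,0,0,0.15,0],[0,0,0,0,0,0.15,0]]'; python3 -m creep '[[0,0,0,0,0,0.15,0],[0,0,0,0,0,0.1,0]]'; python3 -m creep '[[0,0,0,0,0,0.1,0],[0,0,0,0,0,0.1,0]]'
```

```text
time_s: 3.95
tcp_pos: [0.5495, -0.0687, 0.028]
eef_rot: [91.0, 90.0, 167.3]
contact_force: [-0.3, -3.4, 0.2]
gripper_width: 0.0006
time_s: 4.15
tcp_pos: [0.5499, -0.0666, 0.028]
eef_rot: [140.8, 89.9, -142.9]
contact_force: [0.7, -10.1, 0.4]
gripper_width: 0.0006
time_s: 4.35
tcp_pos: [0.5496, -0.0664, 0.028]
eef_rot: [150.2, 89.8, -133.4]
contact_force: [-0.5, -20.9, 1.7]
gripper_width: 0.0005
```

The force rose to 21 N with no further travel, so the block is on the stop. I back off, check the block with both cameras, and then go round to the lever.

```bash
python3 -m creep '[[0,0,0,0,0,0,0],[0,0,0,0,0,0,0],[0,0,0,0,0,-2,0],[0,0,0,0,0,-4,0],[0,0,0,-4,0,-1,0],[0,0,0,-4.5,0,0,0],[0,0,0,-4.5,0,0,0],[0,0,0,0,0,0,0]]'
python3 - <<'E'
from fit import *
go(-140,-100,160)
Q=[]
for n in("scene","side"):
    im,d=r.capture(n); cv2.imwrite(f"pics/{n}3.png",im); p=cloud(n,d).reshape(-1,3)
    k=(abs(p[:,0]-.57)<.15)&(abs(p[:,1]+.035)<.16)&(p[:,2]<.05)&(p[:,2]>-.01); Q.append(p[k])
q=np.vstack(Q)
for s in np.arange(-.006,.013,.002): print(round(s,3),round(cost([.5632,-.0112,-.2375,s],q),3))
a=cv2.imread("pics/scene3.png")[140:290,200:360]; b=cv2.imread("pics/side3.png")[150:240,280:390]
cv2.imwrite("pics/c3.png",np.hstack([cv2.resize(a,(400,375),interpolation=cv2.INTER_CUBIC),cv2.resize(b,(400,375),interpolation=cv2.INTER_CUBIC)]))
E
```

```text
time_s: 5.15
tcp_pos: [0.5383, -0.1323, 0.1648]
eef_rot: [-76.2, 89.3, 0.2]
contact_force: [0.6, 0.2, -0.0]
gripper_width: 0.0004
tool axes in fixture:
 [[ 0.01 -1.   -0.  ]
 [ 0.   -0.    1.  ]
 [-1.   -0.01  0.  ]]  tcp fix mm [   4.  -123.3  164.8]
turn [0.001 0.003 0.011] shift cm now [ 0.32 14.4   2.35] after turn [ 0.48 14.4   2.33]
t 5.15 F [ 0.6  0.2 -0. ] w 0.0004307277760707501
-0.006 2.466
-0.004 2.453
-0.002 2.446
0.0 2.444
0.002 2.45
0.004 2.46
0.006 2.469
0.008 2.476
0.01 2.485
0.012 2.494
```

View pics/c3.png

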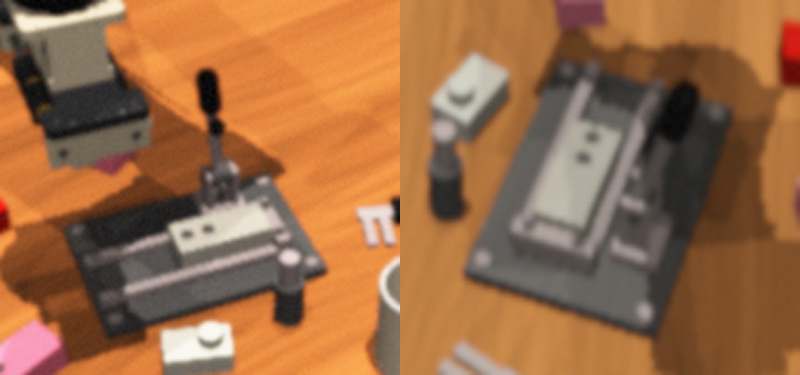

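The depth check puts the block at offset 0 ± 2 mm (best fit at s = 0). The picture agrees: the block touches the stop bar, the lever is open and the bystanders are in place. Now to the lever's -x side.

```bash
python3 -m creep '[[0,0,0.011,0,3,2.4,0],[0,0,0,0,4,2,0],[0,0,0,0,4,2.5,0],[0,0,0,0,2.4,3,0],[0,0,0,0,0,3,0],[0,0,0,0,0,1.4,0],[0,0,0,0,0,0,0],[0,0,0,0,0,0,0]]'
python3 -c "
from h import *
go(-130,20,117)"
```

```text
time_s: 6.05
tcp_pos: [0.4372, 0.0381, 0.1583]
eef_rot: [95.4, 89.3, 171.8]
contact_force: [-0.2, -0.8, -0.1]
gripper_width: 0.0005
tool axes in fixture:
 [[-0.01 -1.   -0.  ]
 [-0.   -0.    1.  ]
 [-1.    0.01 -0.  ]]  tcp fix mm [-134.4   18.4  158.3]
turn [ 0.001 -0.001 -0.013] shift cm now [ 4.13 -0.49  0.16] after turn [ 4.13 -0.44  0.16]
t 6.05 F [-0.2 -0.8 -0.1] w 0.0005042960401722115
```

```bash
python3 -m creep '[[0,0,-0.012,2.1,0,0.15,0],[0,0,0,2,0,0,0],[0,0,0,0,-1,0,0],[0,0,0,0,-1,0,0],[0,0,0,0,-0.7,0,0],[0,0,0,0,-0.7,0,0],[0,0,0,0,-0.7,0,0],[0,0,0,0,0,0,0]]'
python3 -c "
from h import *
go(0,20,117)"
```

```text
time_s: 6.85
tcp_pos: [0.479, 0.0295, 0.1193]
eef_rot: [-80.7, 89.9, -4.4]
contact_force: [-4.9, 1.0, 4.8]
gripper_width: 0.0007
tool axes in fixture:
 [[ 0. -1.  0.]
 [ 0.  0.  1.]
 [-1. -0.  0.]]  tcp fix mm [-91.7  20.  119.3]
turn [-0.001  0.     0.002] shift cm now [ 0.25 -9.17  0.01] after turn [ 0.23 -9.17  0.  ]
t 6.85 F [-4.9  1.   4.8] w 0.0006646495881531172
```

```bash
python3 -m creep '[[0,0,0,0.2,-0.8,0,0],[0,0,0,0,-0.8,0,0],[0,0,0,0,-0.8,0,0],[0,0,0,0,-0.8,0,0],[0,0,0,0,-0.8,0,0]]'; python3 -m creep '[[0,0,0,0,-0.8,0,0],[0,0,0,0,-0.8,0,0],[0,0,0,0,0,0,0]]'
python3 - <<'E'
from h import *
go(0,20,117)
a=r.capture("scene")[0][140:290,200:360]; b=r.capture("side")[0][120:240,260:400]
cv2.imwrite("pics/c4.png",np.hstack([cv2.resize(a,(400,375),interpolation=cv2.INTER_CUBIC),cv2.resize(b,(400,375),interpolation=cv2.INTER_CUBIC)]))
E
```

```text
time_s: 7.35
tcp_pos: [0.5161, 0.0203, 0.1155]
eef_rot: [113.3, 89.9, -170.4]
contact_force: [-5.4, 2.3, -4.3]
gripper_width: 0.0004
time_s: 7.65
tcp_pos: [0.5344, 0.0168, 0.1168]
eef_rot: [-81.2, 89.8, -4.9]
contact_force: [0.4, 0.7, -0.2]
gripper_width: 0.0001
tool axes in fixture:
 [[ 0. -1. -0.]
 [ 0. -0.  1.]
 [-1. -0.  0.]]  tcp fix mm [-34.9  20.7 116.8]
turn [0.    0.001 0.004] shift cm now [-0.01 -3.49 -0.07] after turn [-0.02 -3.49 -0.07]
t 7.65 F [ 0.4  0.7 -0.2] w 0.00011913011662210103
```

View pics/c4.png

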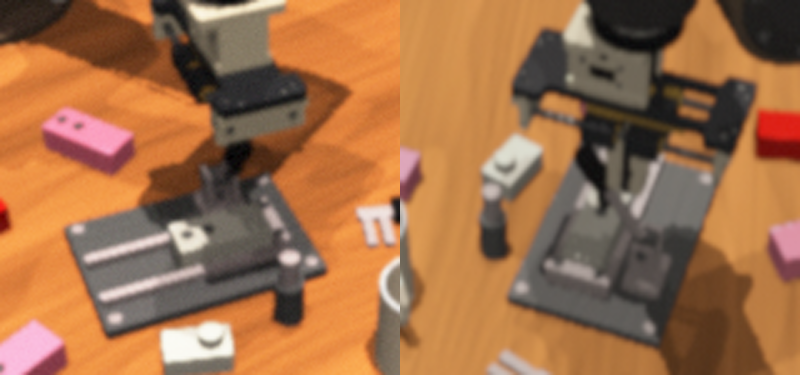

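The lever is leaning about 45° over, close to its centre, and still at the fingers. I keep pushing.

```bash
python3 -m creep '[[0,0,0,0,-0.8,0,0],[0,0,0,0,-0.8,0,0],[0,0,0,0,-0.8,0,0],[0,0,0,0,-0.8,0,0],[0,0,0,0,0,0,0],[0,0,0,0,0,0,0],[0,0,0,0,0,0,0]]'
python3 -m creep '[[0,0,0,-3,0,0,0],[0,0,0,-4,0,0,0],[0,0,0,-4,0,-3,0],[0,0,0,-3,0,-4,0],[0,0,0,0,0,-4,0],[0,0,0,0,0,-4,0],[0,0,0,0,0,0,0],[0,0,0,0,0,0,0]]'
python3 - <<'E'
from fit import *
q=[]
for n,w in(("scene",(140,290,200,360)),("side",(120,240,260,400))):
    im,d=r.capture(n); p=cloud(n,d).reshape(-1,3); a,b,c,e=w
    q.append(p[(abs(p[:,0]-.57)<.15)&(abs(p[:,1]+.035)<.16)&(p[:,2]<.09)&(p[:,2]>-.01)])
    globals()[n]=cv2.resize(im[a:b,c:e],(400,375),interpolation=cv2.INTER_CUBIC)
cv2.imwrite("pics/c5.png",np.hstack([scene,side]))
q=np.vstack(q); c,s=np.cos(FX[2]),np.sin(FX[2]); d=(q[:,:2]-FX[:2])@np.array([[c,-s],[s,c]])
for x0 in(-.035,-.02,-.005,.01,.02,.03,.04,.05,.06):
    k=(abs(d[:,0]-x0)<.005)&(abs(d[:,1]-.02)<.006); print(x0,k.sum(),np.round(np.percentile(q[k,2],[50,90]),4) if k.any() else "")
k=(q[:,2]<.05)
for s in np.arange(-.006,.009,.002): print(round(s,3),round(cost([.5632,-.0112,-.2375,s],q[k]),3))
go(0,20,150)
E
```

```text
time_s: 8.45
tcp_pos: [0.5629, 0.0092, 0.1163]
eef_rot: [-99.7, 90.0, -23.3]
contact_force: [-0.2, 0.9, 0.3]
gripper_width: 0.0009
time_s: 9.25
tcp_pos: [0.5272, -0.1371, 0.2566]
eef_rot: [-78.5, 89.9, -2.2]
contact_force: [-0.4, 0.7, 0.6]
gripper_width: 0.0005
-0.035 46 [0.0571 0.0619]
-0.02 50 [0.0567 0.0622]
-0.005 46 [0.0578 0.0614]
0.01 40 [0.0592 0.0647]
0.02 55 [0.0576 0.0666]
0.03 64 [0.0567 0.0677]
0.04 71 [0.0601 0.0664]
0.05 66 [0.0582 0.0655]
0.06 62 [0.0106 0.0559]
-0.006 2.448
-0.004 2.438
-0.002 2.43
0.0 2.429
0.002 2.434
0.004 2.447
0.006 2.454
0.008 2.463
tool axes in fixture:
 [[ 0. -1. -0.]
 [ 0. -0.  1.]
 [-1. -0.  0.]]  tcp fix mm [  -5.5 -129.4  256.4]
turn [0.    0.    0.001] shift cm now [10.64 -0.54 14.94] after turn [10.64 -0.55 14.94]
t 9.35 F [-0.2  0.7 -0. ] w 0.0002797786899424535
```

View pics/c5.png

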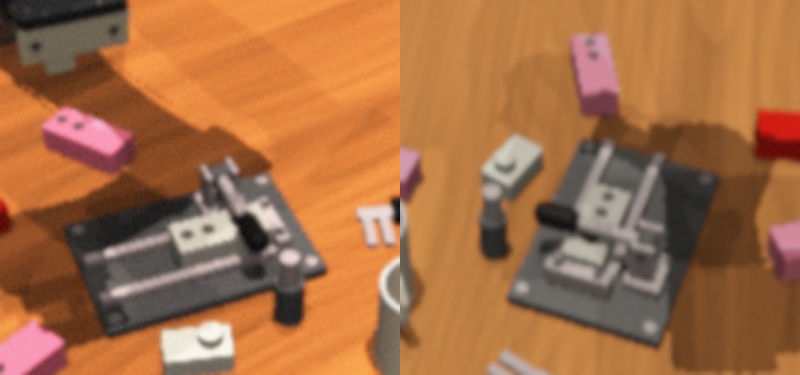

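The lever lies level across the block: its bar top is at about 61 mm and its grip at about 66 mm, as expected when shut. The block is at the stop, the bystanders are in place and the arm is clear.

```bash
python3 -c "
from plant import r
print(r.close_job())"
```

```text
the job is handed in; nothing more can be done
None
```

The block is home against the end stop and the clamp lever is shut across it. I handed the job in at about 9.4 s; it gives no verdict, so success rests on my own checks.

- **Block:** I pushed it along the channel with the closed fingertips until the force rose to 21 N with no further travel. The lever was still open in the picture taken right after. The depth fit put the block at home, to about 2 mm, both then and at the end.
- **Lever:** I pushed it from its -x side past centre and it went over by itself. In the last look its bar top was about 61 mm and its grip about 66 mm above the desk, which matches level and shut. I did not measure the lever angle directly.
- **Clearance and bystanders:** The gripper ended about 256 mm up, reading only sensor noise (under 1 N). In the last pictures the gauge and spare looked unmoved. The mug and caliper were only partly in view, and the gripper never came near them.
- **Disagreements:** No check failed. The fixture fits from the two cameras differed by 2–4 mm, and I used a value between them.

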